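# Press home the locking pins of a gearbox cover

## Robot

A 6-joint arm with a two-finger parallel gripper is mounted at the origin on a cart in front of the work surface, level with it; the furniture and walls round the work are solid. World frame = base frame: x ahead of the robot, y to its left, z up, the work surface at z = 0. Lengths are in m, angles in degrees, forces in N, time in s.
With the tool pointing down it reaches from about 0.275 to 0.825 m from the base axis. Payload 4.9 kg.
Tool frame: the origin (TCP) lies midway between the tips of the shut fingers; the grasp point (between the pads) lies behind it (env.pinch_z is the y of the grasp point in the tool frame, in m); y points along the fingers, x is the direction in which the jaws open and shut, and the axes are right-handed (so a half turn about y gives the same grasp; the last joint's range is limited). The gripper opens to 85 mm and grips with 20 to 120 N. Pads are 22 mm wide; open, the fingers measure 114 mm over their backs; the gripper's body (76 mm by 85 mm) begins 54 mm behind the grasp point. The pads swing forward as they close: fully open they stand 13 mm farther back than shut.
Start: joints at [56.138, 18.69, -11.035, 60.275, 0, 82.311], TCP at [0.243, 0.494, 0.231] pointing down, gripper open.
Joint ranges: [-152.03, 152.03], [-55.5, 102.48], [-74.3, 77.21], [-110.64, 120.58], [-84.22, 78.4], [-180, 180]. Speed limits (degrees/s): [147.25, 147.25, 180, 180, 180, 180].

## Interface

Orientations are given as [roll, pitch, yaw] about the fixed x, y, z axes, in that order (R = Rz(yaw) Ry(pitch) Rx(roll)).
In Python, from cell import monitor, cams, ticket, env gives the robot as it stands.
- The arm moves only by the tool step_arm, never from a script. Its argument "steps" is a list of rows, each an object of numbers: "x", "y", "z": the shift along the world's x, y, z in mm; "ax", "ay", "az": the turn, a rotation vector about the world's x, y, z in degrees; "claw": the finger opening in mm, from 0 to 85.4. In form: [{"x": .., "y": .., "z": .., "ax": .., "ay": .., "az": .., "claw": ..}, ...]. A call has 1 to 10 rows; each row is the pose to reach, as a shift and turn from the pose commanded when the call began; what a row does not reach only later rows make up. A row lasts 1/8 s, in which the tool goes at most 62.5 mm and 10.7 degrees, less where a joint would pass 70% of its speed; a pose out of reach is approached as far as the arm can. A call with a gripper value outside its range is refused whole. The fingers move at their own pace and stop on an object; the grip force is fixed at half the most. Time passes only in rows, so rows that repeat a pose let the fingers close. It gives the time, the measured TCP pose, the force and the opening at its end, in the units of the state.
- monitor.get_obs(): the state, without advancing time (a new reading comes with each control period).
- cams.snapshot(name): name is "scene" or "side" or "wrist"; returns (picture, depth): 480x640x3 uint8, blue, green, red; 480x640 float32, m along the optical axis (not along the pixel's ray), 0 where there is no reading.
- cams.camera_model(name): a dict with "intrinsics" (3x3 intrinsics, pixels), "k1" (the pictures are not rectified: a ray, as slopes to the right and down, at radius r is drawn at 1 + k1 r^2 times it, then the intrinsics apply), "R" (3x3) and "t" (3): a world point X has camera coordinates R X + t. Camera axes: x right, y down, z forward; pixel columns grow to the right and rows downward; lengths in m; the calibration is good to about 2 mm. A picture is of the moment at which its call begins: read the wrist's pose just before it. camera_model takes no time and is no camera call; for the wrist camera it gives the pose at the moment of the call.
- ticket.sign_off(): hands the job in, once; it reports no verdict.
The state is a dict: "clock": time; "qpos": joint angles; "dq": joint speeds; "tau": joint torques, N m; "tool_pos": TCP position; "eef_rot": TCP orientation; "contact_force": force on the tool from outside, world axes, zero at the start; "moment": the same for the moment, N m; "finger_gap": finger opening in m.
Only numpy, scipy, OpenCV 4.12 (cv2) and the standard library are available. Lean on these libraries where they do the work, as an engineer would, in place of code of your own. Each camera call takes 0.05 s, during which the arm holds its last target.

## Task

Finish closing the small green gearbox on the bench: with a fingertip, gently press its three raised locking pins down one at a time, the red one first, then the yellow, then the blue, each until its head rests on its rubber washer as the black pin's already does. Only press: pull or lift nothing, do not shift the gearbox, and leave the loose nut on its cover and the bolt standing beside it where they are.

Things in the scene. Friction and masses are not known exactly. Their poses are not given: they have to be found in the camera images.
- gearbox: green gearbox, 150 mm square, grey cover whose top is 48 mm high, 3 kg, loose, at any yaw. Origin: centre of the underside; z up. Four pins at the cover's corners, on black washers 24 mm across (top 54 mm high); the black pin at x -55, y -55 mm is fixed and already home, its top 62 mm high. A 14 mm shaft sticks out of the -x side to x -106 mm; a filler plug 4 mm high is at x +30 mm.
- head_red (a point): centre of the top face of the red pin's head. The head is a red plastic disc 20 mm across and 8 mm thick on an 8 mm steel shank; it stands at x +55, y -55 mm in the gearbox frame. Its top is 74 mm above the bench at joint value 0 and 62 mm above it when home.
- head_yellow (a point): centre of the top face of the yellow pin's head. The head is a yellow plastic disc 20 mm across and 8 mm thick on an 8 mm steel shank; it stands at x -55, y +55 mm in the gearbox frame. Its top is 74 mm above the bench at joint value 0 and 62 mm above it when home.
- head_blue (a point): centre of the top face of the blue pin's head. The head is a blue plastic disc 20 mm across and 8 mm thick on an 8 mm steel shank; it stands at x +55, y +55 mm in the gearbox frame. Its top is 74 mm above the bench at joint value 0 and 62 mm above it when home.
- pin_red (a joint): how far the red pin is pushed in (m), straight down. It starts at 0 to 0.003; at 0.012 its head just touches its rubber washer (home; 0.010 or more counts as home). The rubber then gives until 0.016, the hard stop. No spring: it moves under about 4 N, the same all the way, and stays where it is left; it could be drawn out to -0.010.
- pin_yellow (a joint): how far the yellow pin is pushed in (m), straight down. It starts at 0 to 0.003; at 0.012 its head just touches its rubber washer (home; 0.010 or more counts as home). The rubber then gives until 0.016, the hard stop. No spring: it moves under about 4 N, the same all the way, and stays where it is left; it could be drawn out to -0.010.
- pin_blue (a joint): how far the blue pin is pushed in (m), straight down. It starts at 0 to 0.003; at 0.012 its head just touches its rubber washer (home; 0.010 or more counts as home). The rubber then gives until 0.016, the hard stop. No spring: it moves under about 4 N, the same all the way, and stays where it is left; it could be drawn out to -0.010.
- hex_nut: loose steel hexagon nut, 32 x 34 x 16 mm, lying on the gearbox cover near its middle; origin: centre of its underside. Leave it alone.
- bolt: steel bolt standing loose on its hexagon head on the bench beside the gearbox's +x side, 26 mm across the head, 84 mm tall; origin: centre of its underside. Leave it standing.
There are look-alikes about, which are no part of the job. There is more than one size of the bolt; the one meant has the size given above.

How it is judged:
By the outcome, as a careful person would: the job done as asked, in the order asked, and still so for the second after the job is handed in, with the robot touching nothing.
It also fails if it takes over 48 s, if anything falls off the work surface, if the arm or the gripper's body presses on something with over 40 N, if the wrist force passes 120 N, or if a joint passes its speed limit or range.

## Working session

There is one attempt and no reset: what is moved stays moved. The work goes in short steps, Python scripts to look and compute and a tool call to move; the robot and the scene stay as the last step left them, time stands still between calls to the robot, and variables do not carry over. Pictures are saved under pics/ and viewed, and the job is handed in when it is done.

Besides the shell and the picture viewer there is one more tool, called after "Emit:" by a JSON object that holds its "op" and its "data", one argument or row to a line. step_arm: Moves the arm, as the interface text tells. Its arguments: {"type":"object","properties":{"steps":{"type":"array"}},"required":["steps"]}

```bash
ls; mkdir -p pics; python3 - <<'E'
from cell import monitor,cams,ticket,env
import cv2,json
print(monitor.get_obs())
for n in("scene","side","wrist"):
    m=cams.camera_model(n);p,d=cams.snapshot(n);cv2.imwrite(f"pics/{n}0.png",p)
    import numpy as np
    np.savez(f"{n}0.npz",p=p,d=d,K=m["intrinsics"],k1=m["k1"],R=m["R"],t=m["t"]);print(n,m)
E
```

```text
pics
{'clock': 0.0, 'qpos': array([ 5.61385740e+01,  1.87332628e+01, -1.10915396e+01,  6.02751533e+01,
        4.17915489e-04,  8.23101169e+01]), 'dq': array([-0.06116465, -0.01896675, -0.15672097, -0.01939724, -0.02265076,
        0.05077845]), 'tau': array([-1.75642366e-03, -4.43392324e+01,  2.62444746e+01,  1.55767857e-02,
       -7.21875585e-05, -1.01604442e-05]), 'tool_pos': array([0.24225025, 0.49312748, 0.23049463]), 'eef_rot': array([-89.98621064,   0.09900086,  63.82846868]), 'contact_force': array([-0.21008964, -0.2208293 , -0.80360017]), 'moment': array([ 0.05220132, -0.00036363, -0.04650791]), 'finger_gap': 0.08555625849114433}
scene {'intrinsics': array([[506.28491742,   0.        , 313.81747349],
       [  0.        , 506.28491742, 243.76571083],
       [  0.        ,   0.        ,   1.        ]]), 'k1': -0.06321757545269914, 'R': array([[ 0.70102274, -0.71289661, -0.01858889],
       [-0.48847428, -0.46102067, -0.74084601],
       [ 0.51957675,  0.52843009, -0.67141763]]), 't': array([-0.32333243,  0.35664184,  0.57885475])}
side {'intrinsics': array([[535.40181514,   0.        , 333.02273792],
       [  0.        , 535.40181514, 234.99346668],
       [  0.        ,   0.        ,   1.        ]]), 'k1': -0.06783997147210362, 'R': array([[ 0.90919079, -0.41603357, -0.01697575],
       [-0.19319363, -0.38538369, -0.90230573],
       [ 0.3688473 ,  0.82364767, -0.43076233]]), 't': array([-0.4670059 ,  0.21352237,  0.64415688])}
wrist {'intrinsics': array([[385.68961775,   0.        , 320.93695033],
       [  0.        , 385.68961775, 238.10578532],
       [  0.        ,   0.        ,   1.        ]]), 'k1': 0.006491588601051933, 'R': array([[ 0.44114652,  0.89743442, -0.00110158],
       [ 0.85634449, -0.42058038,  0.29964355],
       [ 0.26844713, -0.13313004, -0.95405059]]), 't': array([-0.55027372, -0.03907203,  0.37973183])}
```

View pics/scene0.png

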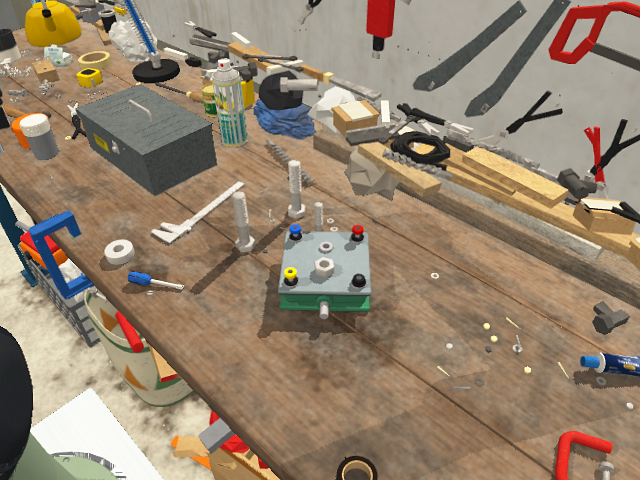

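View pics/side0.png

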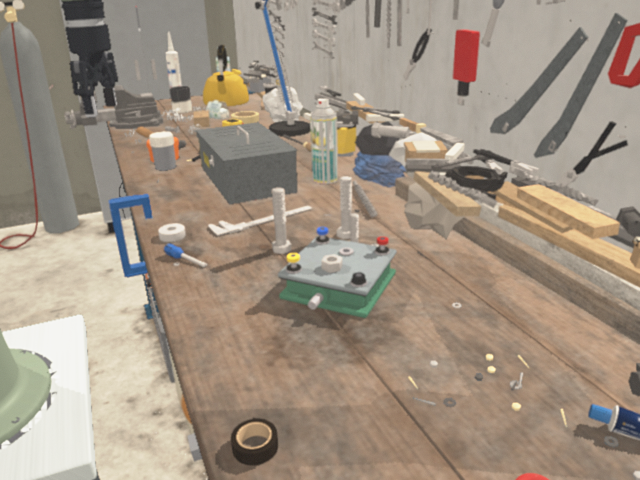

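View pics/wrist0.png

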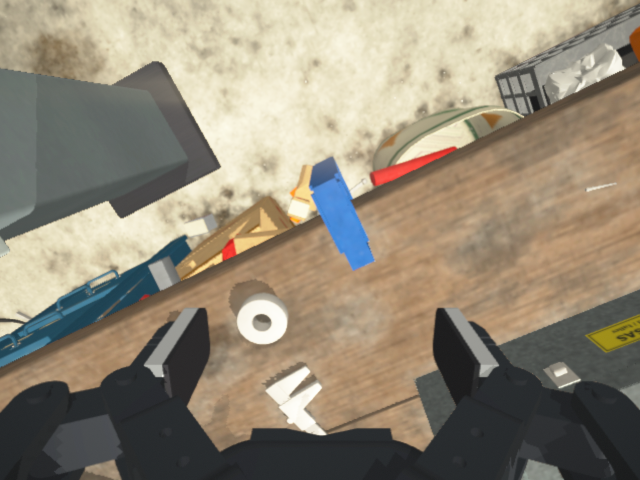

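The scene view shows the gearbox at about (325,270), with heads red (358,230), yellow (290,272), blue (295,230) and black home (359,281). The shaft points to (324,310), the nut is at (324,266), and bolts stand at (243,230), (296,190) and (319,213). Red and blue look-alikes (wall tools, handles) are all far from the cover. In the side view the heads are red (382,242), yellow (293,259), blue (322,233) and black (358,279).

```bash
cat > h.py <<'E'
import numpy as np,cv2
def load(n):
    z=np.load(n); return {k:z[k] for k in z.files}
def snap(n,name):
    from cell import cams
    m=cams.camera_model(n);p,d=cams.snapshot(n);cv2.imwrite(f"pics/{name}.png",p)
    np.savez(f"{name}.npz",p=p,d=d,K=m["intrinsics"],k1=m["k1"],R=m["R"],t=m["t"]);return load(f"{name}.npz")
def ray(m,u,v):
    q=cv2.undistortPoints(np.array([[[u,v]]],float),m["K"],np.array([float(m["k1"]),0,0,0.]))[0,0]
    d=m["R"].T@np.array([q[0],q[1],1]);return -m["R"].T@m["t"],d/np.linalg.norm(d)
def plane(m,u,v,z):
    c,d=ray(m,u,v);return c+d*(z-c[2])/d[2]
def tri(rs):
    A=np.zeros((3,3));b=np.zeros(3)
    for c,d in rs:
        P=np.eye(3)-np.outer(d,d);A+=P;b+=P@c
    return np.linalg.solve(A,b)
def proj(m,X):
    x=cv2.projectPoints(np.array([X],float),cv2.Rodrigues(m["R"])[0],m["t"],m["K"],np.array([float(m["k1"]),0,0,0.]))[0];return x.ravel()
def mask(p,c):
    h=cv2.cvtColor(p,cv2.COLOR_BGR2HSV)
    if c=="red": return cv2.bitwise_or(cv2.inRange(h,(0,150,60),(8,255,255)),cv2.inRange(h,(172,150,60),(180,255,255)))
    if c=="yellow": return cv2.inRange(h,(22,150,80),(35,255,255))
    if c=="blue": return cv2.inRange(h,(105,130,60),(125,255,255))
def blob(p,c,near,r=20):
    mk=mask(p,c);w=np.zeros_like(mk);cv2.circle(w,tuple(map(int,near)),r,255,-1);mk&=w
    n,l,s,ce=cv2.connectedComponentsWithStats(mk)
    i=1+np.argmax(s[1:,4]);return ce[i],s[i]
E
python3 - <<'E'
from h import *
S=load("scene0.npz");D=load("side0.npz")
A={"red":((358,230),(382,242)),"yellow":((290,272),(293,259)),"blue":((295,230),(322,233))}
for c,(a,b) in A.items():
    ca,sa=blob(S["p"],c,a,14);cb,sb=blob(D["p"],c,b,14)
    print(c,ca,sa,cb,sb,"tri",tri([ray(S,*ca),ray(D,*cb)]).round(4),plane(S,*ca,.069).round(4),plane(D,*cb,.069).round(4))
for n,a,f in(("s",S,(200,160,420,325)),("d",D,(240,165,420,320))):
    x0,y0,x1,y1=f;cv2.imwrite(f"pics/crop_{n}.png",cv2.resize(a["p"][y0:y1,x0:x1],None,fx=3.5,fy=3.5,interpolation=cv2.INTER_CUBIC))
for n,u,v in(("b1",243,246),("b2",296,212),("b3",319,225),("shaft",324,313)):
    print(n,plane(S,u,v,0.0).round(3))
E
```

```text
red [357.36363636 229.5       ] [352 225  12  10  88] [382.31372549 240.68627451] [377 237  11   7  51] tri [0.63   0.0557 0.0665] [0.6262 0.0534 0.069 ] [0.6291 0.0526 0.069 ]
yellow [290.01923077 273.08653846] [284 267  13  12 104] [292.18421053 257.44736842] [287 253  12   9  76] tri [0.4719 0.0614 0.0697] [0.4713 0.0615 0.069 ] [0.4734 0.0636 0.069 ]
blue [294.8375 229.075 ] [290 224  11  10  80] [322.04444444 230.77777778] [317 228  11   6  45] tri [0.5555 0.137  0.0664] [0.5518 0.1341 0.069 ] [0.555  0.1333 0.069 ]
b1 [0.504 0.231 0.   ]
b2 [0.645 0.232 0.   ]
b3 [0.647 0.169 0.   ]
shaft [0.491 0.005 0.   ]
```

View pics/crop_s.png

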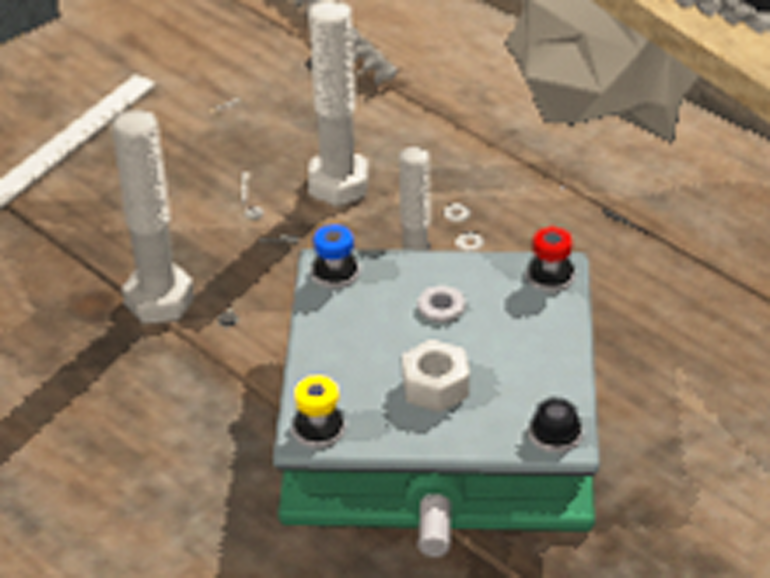

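View pics/crop_d.png

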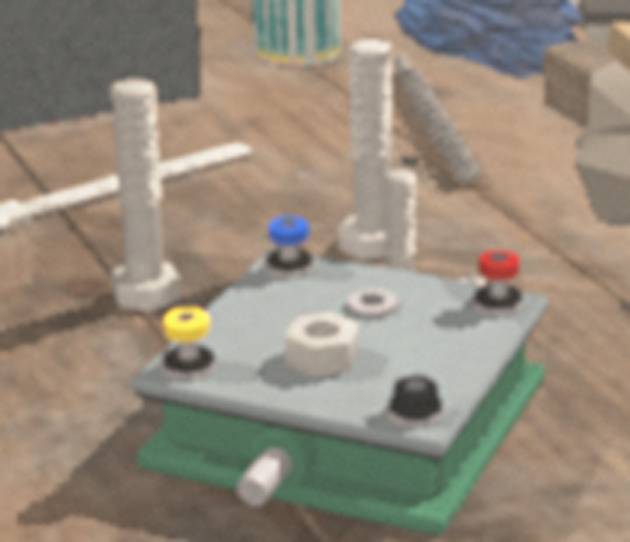

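The crops confirm the choice. Red, yellow and blue heads are on the cover, the black pin is home, and the shaft points toward the robot side. The short bolt behind the +x side stands between blue and red, with two taller bolts near blue.

```bash
python3 - <<'E'
from h import *
from cell import env
print("pinch",env.pinch_z)
W=load("wrist0.npz");c,_=ray(W,320,240);print("cam",c,"fwd",W["R"][2])
S=load("scene0.npz");D=load("side0.npz")
# tops of bolts, crop->px
f=3.5
for n,a,b in(("b1",(137,122),(133,90)),("b2",(330,10),(370,48)),("b3",(414,157),(402,176))):
    ua=(200+a[0]/f,160+a[1]/f);ub=(240+b[0]/f,165+b[1]/f)
    X=tri([ray(S,*ua),ray(D,*ub)]);print(n,ua,ub,X.round(3),proj(S,X)-ua,proj(D,X)-ub)
# obstacle heights via depth around path
d=S["d"];v,u=np.mgrid[0:480:6,0:640:6];P=[]
for vv,uu in zip(v.ravel(),u.ravel()):
    if d[vv,uu]<=0: continue
    cc,r=ray(S,uu,vv); z=(S["R"]@r)[2]; P.append(cc+r*d[vv,uu]/z)
P=np.array(P)
m=(P[:,0]>.15)&(P[:,0]<.75)&(P[:,1]>-.15)&(P[:,1]<.6)&(P[:,2]>.09)
for p in P[m][:60]: print(p.round(3))
E
```

```text
pinch -0.0187
cam [0.17427253 0.52795536 0.37338489] fwd [ 0.26844713 -0.13313004 -0.95405059]
b1 (239.14285714285714, 194.85714285714286) (278.0, 190.71428571428572) [0.511 0.229 0.118] [ 0.09093724 -0.13033165] [-0.11267056  0.10436545]
b2 (294.2857142857143, 162.85714285714286) (345.7142857142857, 178.71428571428572) [0.648 0.232 0.117] [ 0.21204779 -0.3004346 ] [-0.25833921  0.25683106]
b3 (318.2857142857143, 204.85714285714286) (354.8571428571429, 215.28571428571428) [0.622 0.143 0.08 ] [ 0.58223249 -0.80710214] [-0.7354651   0.70054952]
[0.74  0.557 0.203]
[0.747 0.544 0.204]
[0.729 0.545 0.195]
[0.739 0.535 0.195]
[0.719 0.557 0.181]
[0.725 0.542 0.183]
[0.733 0.531 0.184]
[0.714 0.552 0.17 ]
[0.716 0.532 0.175]
[0.729 0.527 0.172]
[0.738 0.518 0.172]
[0.707 0.545 0.16 ]
[0.712 0.53  0.163]
[0.724 0.524 0.161]
[0.737 0.519 0.158]
[0.283 0.549 0.299]
[0.706 0.548 0.145]
[0.711 0.532 0.148]
[0.723 0.526 0.146]
[0.733 0.517 0.145]
[0.278 0.547 0.29 ]
[0.707 0.553 0.129]
[0.711 0.534 0.133]
[0.719 0.523 0.134]
[0.736 0.524 0.127]
[0.749 0.519 0.124]
[0.271 0.53  0.287]
[0.707 0.557 0.112]
[0.709 0.535 0.119]
[0.718 0.524 0.119]
[0.73  0.518 0.116]
[0.748 0.52  0.109]
[0.267 0.528 0.279]
[0.709 0.564 0.094]
[0.708 0.537 0.104]
[0.717 0.527 0.103]
[0.728 0.518 0.102]
[0.746 0.52  0.095]
[0.264 0.531 0.268]
[0.273 0.531 0.265]
[0.602 0.599 0.108]
[0.61  0.587 0.109]
[0.621 0.578 0.108]
[0.632 0.572 0.106]
[0.64  0.559 0.107]
[0.26  0.529 0.259]
[0.268 0.526 0.257]
[0.555 0.597 0.113]
[0.57  0.599 0.106]
[0.578 0.586 0.108]
[0.587 0.576 0.108]
[0.597 0.567 0.107]
[0.605 0.555 0.108]
[0.613 0.542 0.109]
[0.622 0.533 0.109]
[0.631 0.524 0.108]
[0.641 0.515 0.107]
[0.257 0.534 0.248]
[0.265 0.531 0.245]
[0.537 0.595 0.106]
```

Emit:
{"op": "step_arm", "data": {
  "steps": [
    {"x":30,"y":-42,"z":10,"claw":0},
    {"x":62,"y":-87,"z":20,"claw":0},
    {"x":94,"y":-132,"z":20,"claw":0},
    {"x":126,"y":-177,"z":20,"claw":0},
    {"x":158,"y":-222,"z":20,"claw":0},
    {"x":190,"y":-267,"z":20,"claw":0},
    {"x":222,"y":-312,"z":20,"claw":0},
    {"x":254,"y":-357,"z":20,"claw":0},
    {"x":284,"y":-400,"z":20,"claw":0},
    {"x":308,"y":-434,"z":20,"claw":0}
  ]
}}

```text
validation failed for argument at $.st...
```

Emit:
{"op": "step_arm", "data": {
  "steps": [
    {"x":0,"y":0,"z":0,"claw":0},
    {"x":0,"y":0,"z":0,"claw":0}
  ]
}}

```text
validation failed for argument at $.st...
```

```bash
python3 - <<'E'
from h import *
from cell import monitor
o=monitor.get_obs();print(o["tool_pos"],o["eef_rot"],o["dq"].round(2),o["contact_force"],o["finger_gap"])
W=snap("wrist","w1")
E
```

```text
[0.24233713 0.49325004 0.23067249] [-8.99885002e+01  7.56140813e-02  6.38275587e+01] [ 0.08 -0.15  0.1   0.02  0.17 -0.03] [-0.18339914  0.56758422 -0.74319746] 0.08562615459375293
```

View pics/w1.png

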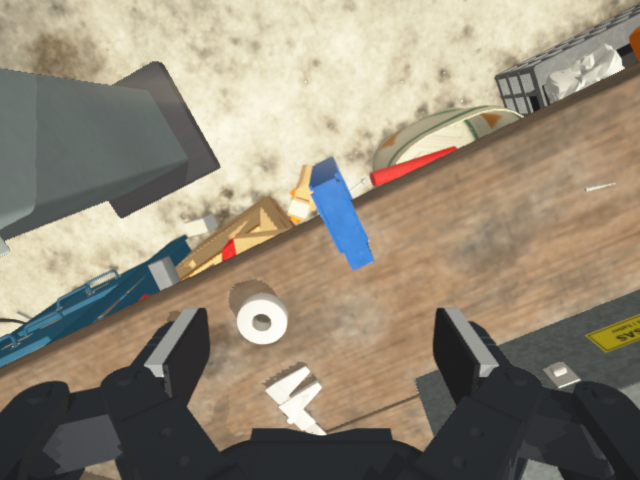

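The call was refused and the arm didn't move. Perhaps every row needs all the keys, so I'll try one with them all.

Emit:
{"op": "step_arm", "data": {
  "steps": [
    {"x":30,"y":-42,"z":10,"ax":0,"ay":0,"az":0,"claw":0}
  ]
}}

```text
clock: 0.32
tool_pos: [0.2715, 0.4524, 0.2403]
eef_rot: [-90.0, 0.1, 64.1]
contact_force: [0.7, -0.1, 0.1]
finger_gap: 0.0695
```

Emit:
{"op": "step_arm", "data": {
  "steps": [
    {"x":32,"y":-45,"z":10,"ax":0,"ay":0,"az":0,"claw":0},
    {"x":64,"y":-90,"z":10,"ax":0,"ay":0,"az":0,"claw":0},
    {"x":96,"y":-135,"z":10,"ax":0,"ay":0,"az":0,"claw":0},
    {"x":128,"y":-180,"z":10,"ax":0,"ay":0,"az":0,"claw":0},
    {"x":160,"y":-225,"z":10,"ax":0,"ay":0,"az":0,"claw":0},
    {"x":192,"y":-270,"z":10,"ax":0,"ay":0,"az":0,"claw":0},
    {"x":222,"y":-312,"z":10,"ax":0,"ay":0,"az":0,"claw":0},
    {"x":250,"y":-352,"z":10,"ax":0,"ay":0,"az":0,"claw":0},
    {"x":278,"y":-392,"z":10,"ax":0,"ay":0,"az":0,"claw":0},
    {"x":278,"y":-392,"z":10,"ax":0,"ay":0,"az":0,"claw":0}
  ]
}}

```text
clock: 1.58
tool_pos: [0.5522, 0.0569, 0.2507]
eef_rot: [-90.0, 0.0, 63.6]
contact_force: [-1.1, 0.1, -0.5]
finger_gap: 0.0001
```

```bash
python3 - <<'E'
from h import *
from cell import monitor
o=monitor.get_obs();print(o["tool_pos"],o["eef_rot"],o["dq"].round(2),o["contact_force"],o["finger_gap"])
W=snap("wrist","w2")
E
```

```text
[0.5521549  0.05687476 0.25071763] [-9.00221098e+01  1.87171045e-02  6.35635446e+01] [ 2.92 -1.47 -2.4   0.98  1.37  1.1 ] [-1.11904791  0.1359799  -0.53017564] 0.00013464330585392627
```

View pics/w2.png

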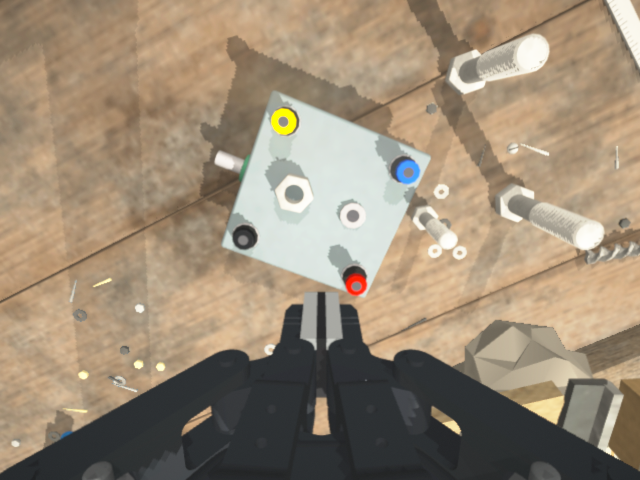

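The wrist view shows yellow (284,121), blue (407,170), red (356,285), black (244,237), the nut (295,193), the plug (352,215) and the short bolt (435,225).

```bash
cat > loc.py <<'E'
from h import *
from cell import monitor
def fit(W,near,hz):
    n={"red":(55,-55),"yellow":(-55,55),"blue":(55,55)};a=[];b=[]
    for c in near:
        ce,s=blob(W["p"],c,near[c],22)
        P=plane(W,*ce,hz[c]-.001)   # blob includes a bit of the side
        x,y=map(int,ce);dd=W["d"][y-6:y+7,x-6:x+7];dd=np.median(dd[dd>0]);cc,r=ray(W,*ce);Z=cc+r*dd/(W["R"]@r)[2]
        print(c,ce.round(1),s[2:5],"plane",P.round(4),"depthpt",Z.round(4));a.append(np.array(n[c])/1000);b.append(P[:2])
    a=np.array(a);b=np.array(b)
    am=a.mean(0);bm=b.mean(0);u=(a-am)@[1,1j];v=(b-bm)@[1,1j];k=(v*u.conj()).sum()/(abs(u)**2).sum()
    rot=k/abs(k);print("yaw",np.degrees(np.angle(k)),"scale",abs(k))
    for c in("red","yellow","blue"):
        w=(np.array(n[c])/1000-am)@[1,1j]*rot;print(c,"fit",(bm+[w.real,w.imag]).round(4))
    w=(-am)@[1,1j]*rot;print("centre",(bm+[w.real,w.imag]).round(4))
E
python3 - <<'E'
from loc import *
o=monitor.get_obs();print(o["tool_pos"],o["dq"].round(2))
W=snap("wrist","w3")
fit(W,{"red":(356,285),"yellow":(284,121),"blue":(407,170)},{c:.0725 for c in("red","yellow","blue")})
print("blk",plane(W,244,237,.062))
S=load("scene0.npz");D=load("side0.npz")
E
```

```text
[0.55089481 0.05842253 0.25069486] [ 2.28 -1.2  -1.48  0.46  0.35  0.1 ]
red [354.2 285.6] [ 22  23 309] plane [0.6275 0.0554 0.0715] depthpt [0.6265 0.0557 0.0736]
yellow [282.9 123.5] [ 26  26 429] plane [0.4738 0.0638 0.0715] depthpt [0.4739 0.0641 0.074 ]
blue [404.2 171.8] [ 23  24 264] plane [0.5524 0.1359 0.0715] depthpt [0.5522 0.1358 0.0726]
yaw 42.31589615692491 scale 0.9870997599271661
red fit [0.6277 0.0555]
yellow fit [0.4723 0.0628]
blue fit [0.5537 0.1369]
centre [0.55   0.0592]
blk [ 0.54445095 -0.01442871  0.062     ]
```

Emit:
{"op": "step_arm", "data": {
  "steps": [
    {"x":30,"y":-2,"z":-40,"ax":0,"ay":0,"az":0,"claw":0},
    {"x":60,"y":-4,"z":-80,"ax":0,"ay":0,"az":0,"claw":0},
    {"x":77,"y":-5,"z":-120,"ax":0,"ay":0,"az":0,"claw":0},
    {"x":77,"y":-5,"z":-150,"ax":0,"ay":0,"az":0,"claw":0},
    {"x":77,"y":-5,"z":-150,"ax":0,"ay":0,"az":0,"claw":0},
    {"x":77,"y":-5,"z":-150,"ax":0,"ay":0,"az":0,"claw":0},
    {"x":77,"y":-5,"z":-150,"ax":0,"ay":0,"az":0,"claw":0}
  ]
}}

```text
clock: 2.55
tool_pos: [0.6286, 0.055, 0.1034]
eef_rot: [-90.2, -0.1, 63.9]
contact_force: [0.7, 0.0, 0.4]
finger_gap: 0.0003
```

```bash
python3 - <<'E'
from h import *
from cell import monitor
o=monitor.get_obs();print(o["tool_pos"],o["eef_rot"],o["contact_force"],o["finger_gap"])
W=snap("wrist","w4");S=snap("scene","s4")
cv2.imwrite("pics/s4c.png",cv2.resize(S["p"][140:330,230:430],None,fx=3,fy=3,interpolation=cv2.INTER_CUBIC))
print(plane(W,*blob(W["p"],"yellow",(170,80),200)[0],.0715), plane(W,*blob(W["p"],"blue",(400,100),200)[0],.0715))
E
```

```text
[0.62863162 0.05503941 0.1034001 ] [-9.01646582e+01 -7.75906297e-02  6.38627941e+01] [0.73686755 0.00735874 0.36141363] 0.00034096139290262155Traceback (most recent call last):
  File "<stdin>", line 6, in <module>
  File "h.py", line 28, in blob
    i=1+np.argmax(s[1:,4]);return ce[i],s[i]
        ~~~~~~~~~^^^^^^^^^
    return _wrapfunc(a, 'argmax', axis=axis, out=out, **kwds)
    return bound(*args, **kwds)
ValueError: attempt to get argmax of an empty sequence
```

View pics/w4.png

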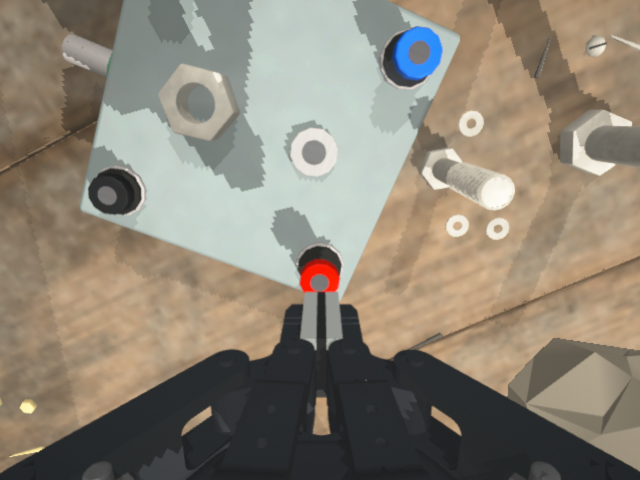

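View pics/s4c.png

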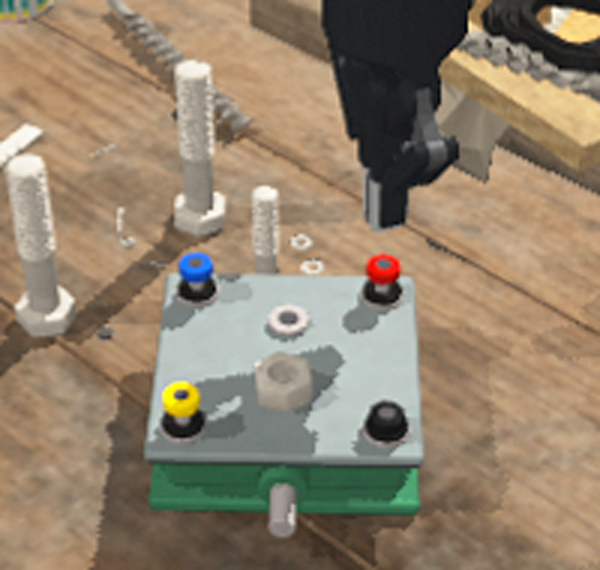

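The red head is directly under and just ahead of the shut tips at (319,277). The bolts are clear of the gripper.

```bash
python3 - <<'E'
from h import *
W=load("w4.npz")
print("red",plane(W,319,282,.0735),"blue",plane(W,420,52,.0735),blob(W["p"],"blue",(416,54),40),plane(W,112,193,.062))
print(proj(W,(.6286,.055,.1034)),proj(W,(.6286,.055,.0735)))
# side wall of short bolt
print(plane(W,440,167,.005),plane(W,494,190,.084))
E
```

```text
red [0.62902378 0.05502213 0.0735    ] blue [0.55584988 0.13682509 0.0735    ] (array([416.05659241,  53.38350391]), array([ 392,   27,   50,   54, 1661], dtype=int32)) [ 0.54782095 -0.01603265  0.062     ]
[318.28085576 310.97992956] [318.57413361 281.30011402]
[0.61994862 0.14277639 0.005     ] [0.61946127 0.14240622 0.084     ]
```

Emit:
{"op": "step_arm", "data": {
  "steps": [
    {"x":0,"y":0,"z":-12,"ax":0,"ay":0,"az":0,"claw":0},
    {"x":0,"y":0,"z":-22,"ax":0,"ay":0,"az":0,"claw":0},
    {"x":0,"y":0,"z":-22,"ax":0,"ay":0,"az":0,"claw":0},
    {"x":0,"y":0,"z":-22,"ax":0,"ay":0,"az":0,"claw":0}
  ]
}}

```text
clock: 3.15
tool_pos: [0.6275, 0.0546, 0.079]
eef_rot: [-90.0, 0.0, 63.8]
contact_force: [-0.5, -0.2, 1.0]
finger_gap: 0.0001
```

Emit:
{"op": "step_arm", "data": {
  "steps": [
    {"x":1,"y":0,"z":-3,"ax":0,"ay":0,"az":0,"claw":0},
    {"x":1,"y":0,"z":-5,"ax":0,"ay":0,"az":0,"claw":0},
    {"x":1,"y":0,"z":-7,"ax":0,"ay":0,"az":0,"claw":0},
    {"x":1,"y":0,"z":-9,"ax":0,"ay":0,"az":0,"claw":0},
    {"x":1,"y":0,"z":-11,"ax":0,"ay":0,"az":0,"claw":0},
    {"x":1,"y":0,"z":-11,"ax":0,"ay":0,"az":0,"claw":0},
    {"x":1,"y":0,"z":-11,"ax":0,"ay":0,"az":0,"claw":0}
  ]
}}

```text
clock: 4.03
tool_pos: [0.6287, 0.0546, 0.0683]
eef_rot: [-90.0, -0.0, 63.8]
contact_force: [-0.6, 0.2, 2.6]
finger_gap: -0.0003
```

Emit:
{"op": "step_arm", "data": {
  "steps": [
    {"x":0,"y":0,"z":-2,"ax":0,"ay":0,"az":0,"claw":0},
    {"x":0,"y":0,"z":-4,"ax":0,"ay":0,"az":0,"claw":0},
    {"x":0,"y":0,"z":-5,"ax":0,"ay":0,"az":0,"claw":0},
    {"x":0,"y":0,"z":-6,"ax":0,"ay":0,"az":0,"claw":0},
    {"x":0,"y":0,"z":-6,"ax":0,"ay":0,"az":0,"claw":0},
    {"x":0,"y":0,"z":-6,"ax":0,"ay":0,"az":0,"claw":0}
  ]
}}

```text
clock: 4.78
tool_pos: [0.6287, 0.0546, 0.0621]
eef_rot: [-90.0, -0.0, 63.8]
contact_force: [0.3, -0.2, 2.4]
finger_gap: -0.0
```

```bash
python3 - <<'E'
from h import *
from cell import monitor
S=snap("scene","s5");o=monitor.get_obs();print(o["tool_pos"],o["contact_force"])
cv2.imwrite("pics/s5c.png",cv2.resize(S["p"][200:330,260:390],None,fx=4.5,fy=4.5,interpolation=cv2.INTER_CUBIC))
E
```

```text
[0.62868194 0.0546229  0.06216455] [ 0.51327776 -0.52916469  1.36867266]
```

View pics/s5c.png

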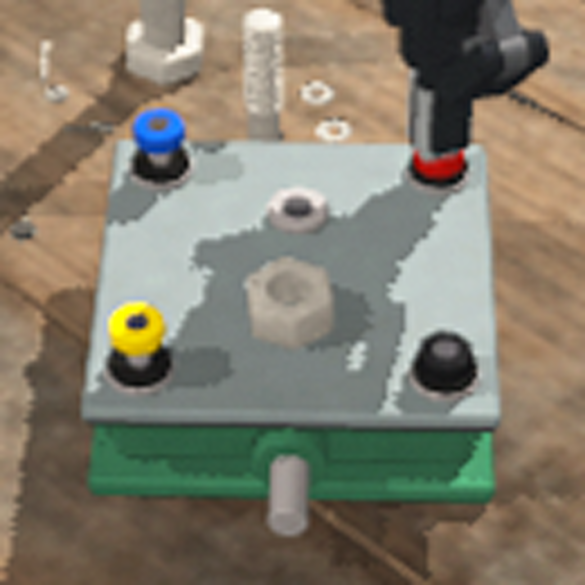

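Red is nearly down, with its head at the washer at (437,165) in the crop. I'll press slightly further and watch for the rubber's force.

Emit:
{"op": "step_arm", "data": {
  "steps": [
    {"x":0,"y":0,"z":-0.5,"ax":0,"ay":0,"az":0,"claw":0},
    {"x":0,"y":0,"z":-1,"ax":0,"ay":0,"az":0,"claw":0},
    {"x":0,"y":0,"z":-1,"ax":0,"ay":0,"az":0,"claw":0}
  ]
}}

```text
clock: 5.2
tool_pos: [0.6287, 0.0546, 0.0614]
eef_rot: [-90.0, -0.0, 63.8]
contact_force: [0.0, 0.1, 3.8]
finger_gap: -0.0
```

Emit:
{"op": "step_arm", "data": {
  "steps": [
    {"x":0,"y":0,"z":-0.5,"ax":0,"ay":0,"az":0,"claw":0},
    {"x":0,"y":0,"z":-0.5,"ax":0,"ay":0,"az":0,"claw":0}
  ]
}}

```text
clock: 5.45
tool_pos: [0.6287, 0.0546, 0.0608]
eef_rot: [-90.0, -0.0, 63.8]
contact_force: [-1.0, 0.6, 4.2]
finger_gap: 0.0
```

Emit:
{"op": "step_arm", "data": {
  "steps": [
    {"x":0,"y":0,"z":10,"ax":0,"ay":0,"az":0,"claw":0},
    {"x":0,"y":0,"z":30,"ax":0,"ay":0,"az":0,"claw":0},
    {"x":-36,"y":2,"z":50,"ax":0,"ay":0,"az":0,"claw":0},
    {"x":-78,"y":4,"z":50,"ax":0,"ay":0,"az":0,"claw":0},
    {"x":-120,"y":6,"z":50,"ax":0,"ay":0,"az":0,"claw":0},
    {"x":-156,"y":8,"z":45,"ax":0,"ay":0,"az":0,"claw":0},
    {"x":-156,"y":8,"z":40,"ax":0,"ay":0,"az":0,"claw":0},
    {"x":-156,"y":8,"z":40,"ax":0,"ay":0,"az":0,"claw":0},
    {"x":-156,"y":8,"z":40,"ax":0,"ay":0,"az":0,"claw":0}
  ]
}}

```text
clock: 6.58
tool_pos: [0.474, 0.0625, 0.1011]
eef_rot: [-90.1, -0.0, 63.8]
contact_force: [0.7, 0.0, 0.7]
finger_gap: -0.0002
```

```bash
python3 - <<'E'
from h import *
from cell import monitor
o=monitor.get_obs();print(o["tool_pos"],o["contact_force"])
W=snap("wrist","w6");S=snap("scene","s6")
cv2.imwrite("pics/s6c.png",cv2.resize(S["p"][200:330,260:390],None,fx=4.5,fy=4.5,interpolation=cv2.INTER_CUBIC))
E
```

```text
[0.47404314 0.06249737 0.10107989] [0.73223757 0.02456687 0.73551191]
```

View pics/w6.png

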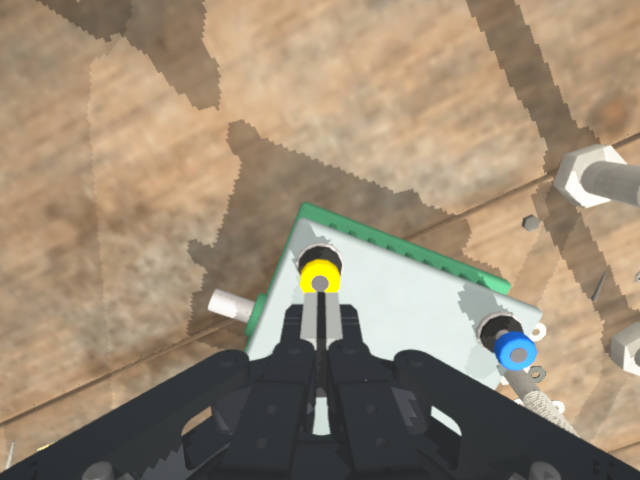

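View pics/s6c.png

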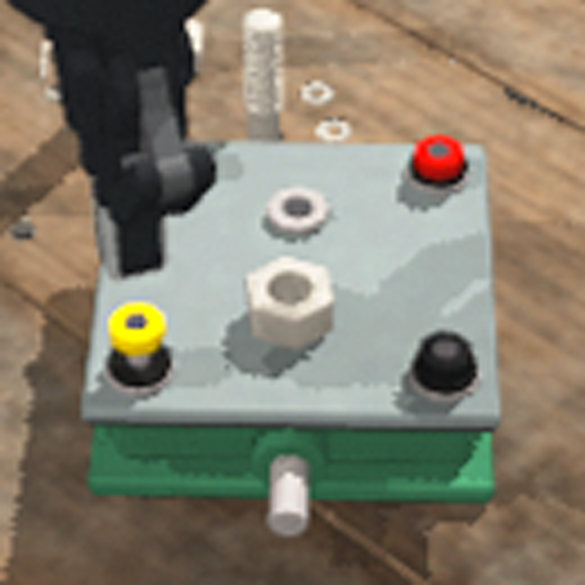

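Red is home or close to it; its head is at (438,158) in the crop. I'll measure that against the black pin. Yellow sits under the tips at (320,282).

```bash
python3 - <<'E'
from h import *
S0=load("scene0.npz");S=load("s6.npz");W=load("w6.npz")
a=blob(S0["p"],"red",(357,229),14);b=blob(S["p"],"red",(357,234),14);print(a,b)
for z in(.074,.072,.064,.062,.060):print(z,proj(S,(.629,.055,z)))
print("yel",plane(W,319,283,.0735),blob(W["p"],"yellow",(320,275),40),"blue",plane(W,519,355,.0735))
for n,m in(("0",S0),("6",S)):
    x0,y0=345,215;cv2.imwrite(f"pics/r{n}.png",cv2.resize(m["p"][y0:y0+80,x0:x0+30],None,fx=7,fy=7,interpolation=cv2.INTER_NEAREST))
cv2.imwrite("pics/rr.png",np.hstack([cv2.imread("pics/r0.png"),cv2.imread("pics/r6.png")]))
E
```

```text
(array([357.36363636, 229.5       ]), array([352, 225,  12,  10,  88], dtype=int32)) (array([357.05952381, 234.83333333]), array([352, 230,  11,  10,  84], dtype=int32))
0.074 [357.85516246 226.16388274]
0.072 [357.81003996 227.03624548]
0.064 [357.63073837 230.49961769]
0.062 [357.58620802 231.35899466]
0.06 [357.54179488 232.21580646]
yel [0.4739065  0.06273168 0.0735    ] (array([319.71906355, 274.57079153]), array([300, 259,  40,  34, 897], dtype=int32)) blue [0.55490146 0.13670856 0.0735    ]
```

View pics/rr.png

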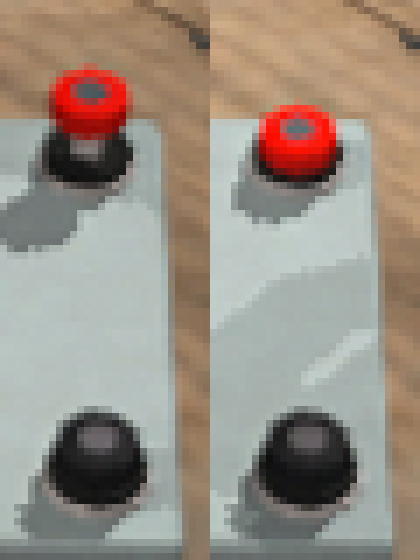

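Red dropped 5.3 px, about 12 mm, and now matches the black pin, so it is home. Pressing yellow next.

Emit:
{"op": "step_arm", "data": {
  "steps": [
    {"x":0,"y":0,"z":-12,"ax":0,"ay":0,"az":0,"claw":0},
    {"x":0,"y":0,"z":-22,"ax":0,"ay":0,"az":0,"claw":0},
    {"x":0,"y":0,"z":-26,"ax":0,"ay":0,"az":0,"claw":0},
    {"x":0,"y":0,"z":-28,"ax":0,"ay":0,"az":0,"claw":0},
    {"x":0,"y":0,"z":-30,"ax":0,"ay":0,"az":0,"claw":0},
    {"x":0,"y":0,"z":-32,"ax":0,"ay":0,"az":0,"claw":0},
    {"x":0,"y":0,"z":-34,"ax":0,"ay":0,"az":0,"claw":0},
    {"x":0,"y":0,"z":-36,"ax":0,"ay":0,"az":0,"claw":0},
    {"x":0,"y":0,"z":-37,"ax":0,"ay":0,"az":0,"claw":0},
    {"x":0,"y":0,"z":-37,"ax":0,"ay":0,"az":0,"claw":0}
  ]
}}

```text
clock: 7.92
tool_pos: [0.4734, 0.0626, 0.0637]
eef_rot: [-90.1, -0.0, 63.8]
contact_force: [-0.7, 0.7, 0.3]
finger_gap: 0.0002
```

Emit:
{"op": "step_arm", "data": {
  "steps": [
    {"x":0,"y":0,"z":-1,"ax":0,"ay":0,"az":0,"claw":0},
    {"x":0,"y":0,"z":-2,"ax":0,"ay":0,"az":0,"claw":0},
    {"x":0,"y":0,"z":-2.7,"ax":0,"ay":0,"az":0,"claw":0},
    {"x":0,"y":0,"z":-2.7,"ax":0,"ay":0,"az":0,"claw":0},
    {"x":0,"y":0,"z":-2.7,"ax":0,"ay":0,"az":0,"claw":0}
  ]
}}

```text
clock: 8.55
tool_pos: [0.4735, 0.0626, 0.0613]
eef_rot: [-90.1, -0.0, 63.8]
contact_force: [2.5, -0.3, 3.2]
finger_gap: -0.0001
```

Emit:
{"op": "step_arm", "data": {
  "steps": [
    {"x":0,"y":0,"z":-0.5,"ax":0,"ay":0,"az":0,"claw":0},
    {"x":0,"y":0,"z":-0.5,"ax":0,"ay":0,"az":0,"claw":0}
  ]
}}

```text
clock: 8.8
tool_pos: [0.4733, 0.0626, 0.0608]
eef_rot: [-90.1, -0.0, 63.8]
contact_force: [3.6, -0.2, 4.0]
finger_gap: 0.0005
```

Emit:
{"op": "step_arm", "data": {
  "steps": [
    {"x":0,"y":0,"z":10,"ax":0,"ay":0,"az":0,"claw":0},
    {"x":0,"y":0,"z":30,"ax":0,"ay":0,"az":0,"claw":0},
    {"x":20,"y":18,"z":50,"ax":0,"ay":0,"az":0,"claw":0},
    {"x":45,"y":41,"z":50,"ax":0,"ay":0,"az":0,"claw":0},
    {"x":70,"y":64,"z":46,"ax":0,"ay":0,"az":0,"claw":0},
    {"x":82,"y":74,"z":40,"ax":0,"ay":0,"az":0,"claw":0},
    {"x":82,"y":74,"z":40,"ax":0,"ay":0,"az":0,"claw":0},
    {"x":82,"y":74,"z":40,"ax":0,"ay":0,"az":0,"claw":0},
    {"x":82,"y":74,"z":40,"ax":0,"ay":0,"az":0,"claw":0}
  ]
}}

```text
clock: 9.93
tool_pos: [0.5538, 0.1359, 0.1007]
eef_rot: [-90.0, 0.0, 63.8]
contact_force: [-0.3, 0.2, 0.0]
finger_gap: 0.0001
```

```bash
python3 - <<'E'
from h import *
from cell import monitor
o=monitor.get_obs();print(o["tool_pos"],o["contact_force"])
W=snap("wrist","w7");S=snap("scene","s7")
cv2.imwrite("pics/s7c.png",cv2.resize(S["p"][200:330,260:390],None,fx=4.5,fy=4.5,interpolation=cv2.INTER_CUBIC))
S0=load("scene0.npz")
for c,n in(("red",(357,234)),("yellow",(290,276))):print(c,blob(S0["p"],c,n,14)[0],blob(S["p"],c,n,14))
E
```

```text
[0.55376249 0.13591132 0.1006623 ] [-0.32831106  0.20878297  0.01318311]
red [357.36363636 229.5       ] (array([357.05952381, 234.83333333]), array([352, 230,  11,  10,  84], dtype=int32))
yellow [290.01923077 273.08653846] (array([290.5       , 278.71698113]), array([285, 273,  12,  12, 106], dtype=int32))
```

View pics/w7.png

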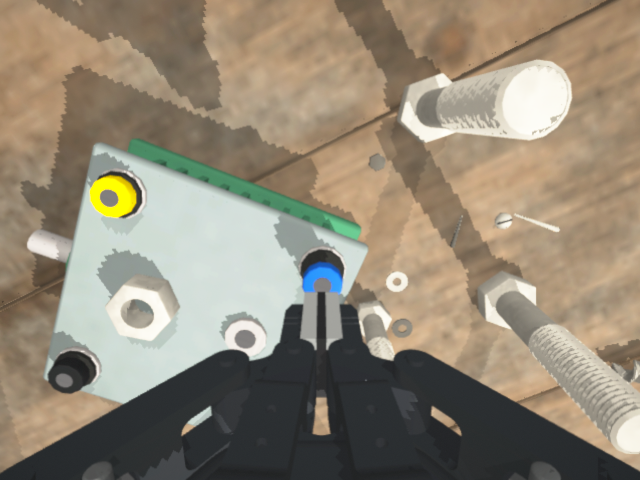

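View pics/s7c.png

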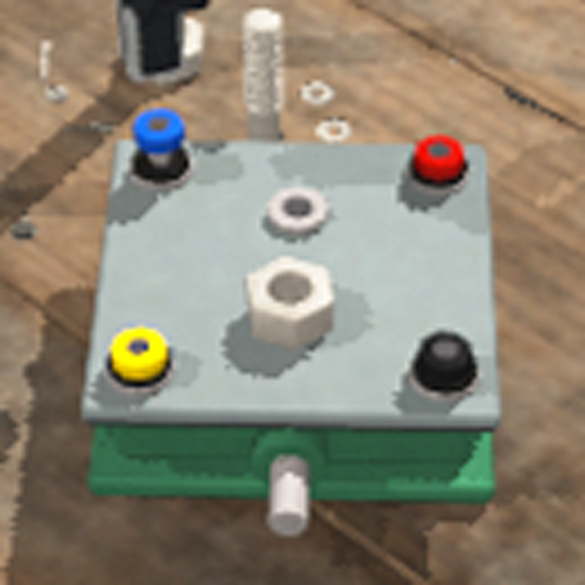

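Yellow moved 5.6 px and is home. The cover and nut are unchanged. The blue head is under the tips at (323,284).

```bash
python3 - <<'E'
from h import *
W=load("w7.npz");print(plane(W,323,286,.0735),proj(W,(.5538,.1359,.0735)),blob(W["p"],"blue",(322,278),40))
E
```

```text
[0.55562365 0.13724312 0.0735    ] [318.81253058 284.00688848] (array([318.93123772, 274.62868369]), array([303, 261,  39,  33, 509], dtype=int32))
```

Emit:
{"op": "step_arm", "data": {
  "steps": [
    {"x":1,"y":1,"z":-12,"ax":0,"ay":0,"az":0,"claw":0},
    {"x":1,"y":1,"z":-22,"ax":0,"ay":0,"az":0,"claw":0},
    {"x":1,"y":1,"z":-26,"ax":0,"ay":0,"az":0,"claw":0},
    {"x":1,"y":1,"z":-28,"ax":0,"ay":0,"az":0,"claw":0},
    {"x":1,"y":1,"z":-30,"ax":0,"ay":0,"az":0,"claw":0},
    {"x":1,"y":1,"z":-32,"ax":0,"ay":0,"az":0,"claw":0},
    {"x":1,"y":1,"z":-34,"ax":0,"ay":0,"az":0,"claw":0},
    {"x":1,"y":1,"z":-36,"ax":0,"ay":0,"az":0,"claw":0},
    {"x":1,"y":1,"z":-37,"ax":0,"ay":0,"az":0,"claw":0},
    {"x":1,"y":1,"z":-37,"ax":0,"ay":0,"az":0,"claw":0}
  ]
}}

```text
clock: 11.28
tool_pos: [0.5563, 0.1377, 0.0635]
eef_rot: [-90.1, -0.0, 63.8]
contact_force: [0.7, 0.3, -0.2]
finger_gap: 0.0002
```

Emit:
{"op": "step_arm", "data": {
  "steps": [
    {"x":0,"y":0,"z":-1,"ax":0,"ay":0,"az":0,"claw":0},
    {"x":0,"y":0,"z":-2,"ax":0,"ay":0,"az":0,"claw":0},
    {"x":0,"y":0,"z":-2.7,"ax":0,"ay":0,"az":0,"claw":0},
    {"x":0,"y":0,"z":-2.7,"ax":0,"ay":0,"az":0,"claw":0},
    {"x":0,"y":0,"z":-2.7,"ax":0,"ay":0,"az":0,"claw":0}
  ]
}}

```text
clock: 11.9
tool_pos: [0.5565, 0.1377, 0.0612]
eef_rot: [-90.1, -0.1, 63.8]
contact_force: [2.6, 0.4, 3.3]
finger_gap: 0.0003
```

Emit:
{"op": "step_arm", "data": {
  "steps": [
    {"x":0,"y":0,"z":-0.5,"ax":0,"ay":0,"az":0,"claw":0},
    {"x":0,"y":0,"z":-0.5,"ax":0,"ay":0,"az":0,"claw":0}
  ]
}}

```text
clock: 12.15
tool_pos: [0.5564, 0.1377, 0.0607]
eef_rot: [-90.1, -0.0, 63.8]
contact_force: [2.9, 0.6, 4.3]
finger_gap: 0.0002
```

Emit:
{"op": "step_arm", "data": {
  "steps": [
    {"x":0,"y":0,"z":10,"ax":0,"ay":0,"az":0,"claw":0},
    {"x":0,"y":0,"z":40,"ax":0,"ay":0,"az":0,"claw":0},
    {"x":0,"y":0,"z":80,"ax":0,"ay":0,"az":0,"claw":0},
    {"x":0,"y":-20,"z":120,"ax":0,"ay":0,"az":0,"claw":0},
    {"x":0,"y":-50,"z":160,"ax":0,"ay":0,"az":0,"claw":0},
    {"x":-5,"y":-78,"z":190,"ax":0,"ay":0,"az":0,"claw":0},
    {"x":-5,"y":-78,"z":190,"ax":0,"ay":0,"az":0,"claw":0},
    {"x":-5,"y":-78,"z":190,"ax":0,"ay":0,"az":0,"claw":0},
    {"x":-5,"y":-78,"z":190,"ax":0,"ay":0,"az":0,"claw":0}
  ]
}}

```text
clock: 13.28
tool_pos: [0.5494, 0.0604, 0.2488]
eef_rot: [-89.8, 0.1, 63.9]
contact_force: [-0.3, 0.9, 0.4]
finger_gap: -0.0001
```

```bash
python3 - <<'E'
from loc import *
o=monitor.get_obs();print(o["tool_pos"],o["contact_force"],o["dq"].round(2))
W=snap("wrist","w8");S=snap("scene","s8");D=snap("side","d8")
cv2.imwrite("pics/s8c.png",cv2.resize(S["p"][190:330,255:395],None,fx=4,fy=4,interpolation=cv2.INTER_CUBIC))
x0,y0,x1,y1=(240,165,420,320);cv2.imwrite("pics/d8c.png",cv2.resize(D["p"][y0:y1,x0:x1],None,fx=3.5,fy=3.5,interpolation=cv2.INTER_CUBIC))
S0=load("scene0.npz");D0=load("side0.npz")
for c,n,m in(("red",(357,234),(382,245)),("yellow",(290,276),(292,262)),("blue",(295,233),(322,236))):
  print(c,blob(S0["p"],c,n,14)[0],blob(S["p"],c,n,14)[0],blob(D0["p"],c,m,14)[0],blob(D["p"],c,m,14)[0],tri([ray(S,*blob(S["p"],c,n,14)[0]),ray(D,*blob(D["p"],c,m,14)[0])]).round(4))
# motion of box (static parts)
x0,y0,x1,y1=275,228,375,320
for z in("1",):
  g0=cv2.cvtColor(S0["p"],cv2.COLOR_BGR2GRAY)
  g1=cv2.cvtColor(S["p"],cv2.COLOR_BGR2GRAY)
  for n,b in(("front+shaft",(285,285,370,320)),("nut",(312,255,338,280)),("black",(346,268,374,292)),("bolt",(308,198,330,230))):
    a,b_,c_,d_=b;t=g0[b_:d_,a:c_];r=cv2.matchTemplate(g1[b_-6:d_+6,a-6:c_+6],t,cv2.TM_CCOEFF_NORMED);_,v,_,l=cv2.minMaxLoc(r);print(n,l[0]-6,l[1]-6,round(v,3))
E
```

```text
[0.54942402 0.06041574 0.24878862] [-0.33513855  0.86879236  0.40624253] [ 0.21  0.15  0.34 -0.16 -0.05 -0.06]
red [357.36363636 229.5       ] [357.09411765 234.77647059] [382.31372549 240.68627451] [381.98387097 247.58064516] [0.6301 0.056  0.0537]
yellow [290.01923077 273.08653846] [290.48571429 278.66666667] [292.18421053 257.44736842] [292.77631579 265.67105263] [0.4731 0.063  0.0543]
blue [294.8375 229.075 ] [295.06097561 233.92682927] [322.04444444 230.77777778] [322.41509434 237.13207547] [0.5566 0.1385 0.0533]
front+shaft 0 0 0.999
nut 0 0 1.0
black 0 0 1.0
bolt 0 0 0.878
```

View pics/s8c.png

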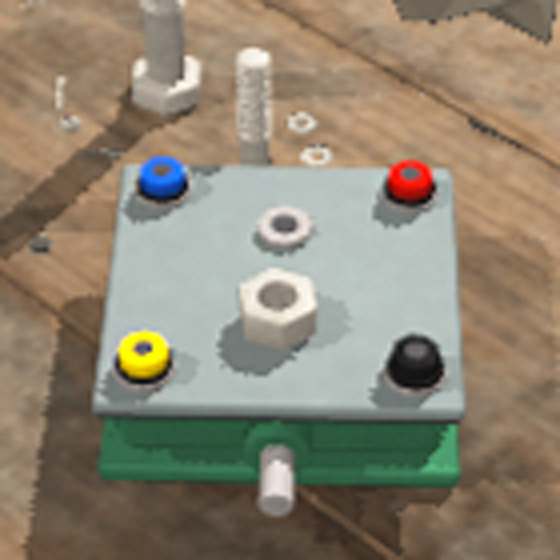

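View pics/d8c.png

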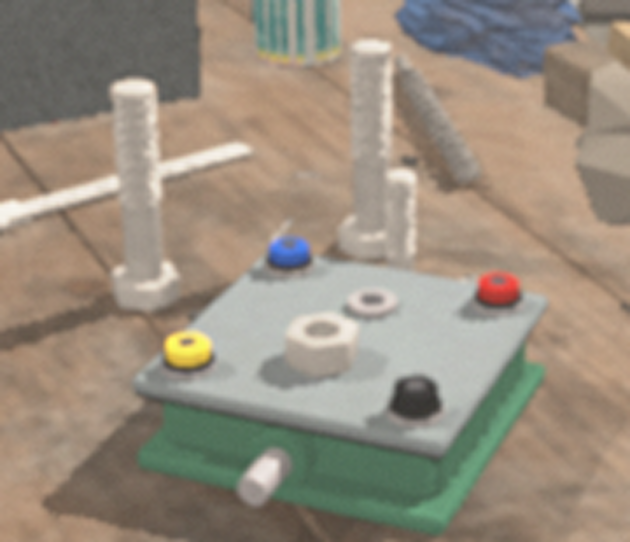

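View pics/w8.png

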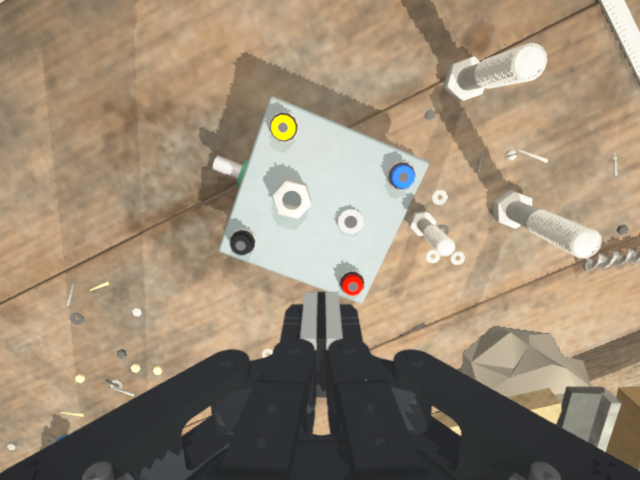

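All three heads rest on their washers like the black pin: in the side crop blue is at (289,252), red (498,289) and yellow (187,350). The nut, bolt and gearbox haven't moved, and the arm is clear, so I'm handing in.

```bash
python3 -c "
from cell import ticket
print(ticket.sign_off())"
```

```text
the job is handed in; nothing more can be done
None
```

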